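# Fit a water-filter cartridge and lock its collar

### The arm

A 6-joint arm with a two-finger parallel gripper is mounted at the origin on the work surface. World frame = base frame: x ahead of the robot, y to its left, z up, the work surface at z = 0. Lengths are in mm, angles in rad, forces in N, time in s.
With the tool pointing down it reaches from about 275 to 750 mm from the base axis. Payload 10.2 kg.
Tool frame: the origin (TCP) lies midway between the tips of the shut fingers; the grasp point (between the pads) lies 19 mm behind it; z points along the fingers, y is the line along which they close (so a half turn about z gives the same grasp; the last joint's range is limited). The gripper opens to 85 mm and grips with 20 to 120 N. Pads are 22 mm wide; open, the fingers measure 114 mm over their backs; the gripper's body (76 mm by 85 mm) begins 54 mm behind the grasp point. The pads swing forward as they close: fully open they stand 13 mm farther back than shut.
Start: joints at [0.988, 0.313, 1.498, -0, 1.331, -0.223], TCP at [184.859, 491.384, 231.294] pointing down, gripper open.
Joint ranges: [-2.94, 2.94], [-0.97, 2.17], [0.19, 2.56], [-1.23, 4.37], [0.02, 3.11], [-2.88, 2.88]. Speed limits (rad/s): [2.39, 2.39, 3.01, 3.14, 3.14, 3.14].

### API

Orientations are given as a unit quaternion [w, x, y, z].
In Python, from rig import ctrl gives the robot as it stands.
- The arm moves only by the tool arm_command, never from a script. Its argument "increments" is a list of rows, each an object with "dr": the turn, a rotation vector about the tool's x, y, z in units of pi/4 rad (1.0 is pi/4 rad), a list of three; "offset": the shift along the tool's x, y, z in units of 120 mm (1.0 is 120 mm), a list of three; "hand": the opening, from -1 (shut) to 1 (fully open). A call has 1 to 8 rows; each row shifts and turns the commanded pose from where the row before left it, along the tool's axes as they then stand; what a row does not reach is not made up. A row lasts 1/10 s, in which the tool goes at most 50 mm and 8.59 degrees, less where a joint would pass 70% of its speed; a pose out of reach is approached as far as the arm can. A call with a number of a shift or a turn outside -1 to 1 is refused whole. A call with a gripper value outside its range is refused whole. The fingers move at their own pace and stop on an object; "grip_force" is the grip in N (left out, the last holds). Time passes only in rows, so rows that do not move let the fingers close. It gives the time, the measured TCP pose, the force, the opening and the grip force at its end, in the units of the state.
- ctrl.sense(): the state, without advancing time (a new reading comes with each control period).
- ctrl.capture(name): name is "side" or "top" or "wrist"; returns the picture (384x512x3 uint8, red, green, blue); there is no depth.
- ctrl.camera_info(name): a dict with "K" (3x3 intrinsics, pixels), "dist" ([k1, k2, p1, p2, k3] as OpenCV has them; the pictures are not rectified), "R" (3x3) and "t" (3): a world point X has camera coordinates R X + t. Camera axes: x right, y down, z forward; pixel columns grow to the right and rows downward; lengths in mm; the calibration is good to about 2 mm. A picture is of the moment at which its call begins: read the wrist's pose just before it. camera_info takes no time and is no camera call; for the wrist camera it gives the pose at the moment of the call.
- ctrl.finish_job(): hands the job in; it is judged then, once.
The state is a dict: "time_s": time; "joints": joint angles; "dq": joint speeds; "tau": joint torques, N m; "eef_pos": TCP position; "ee_rot": TCP orientation; "force": force on the tool from outside, world axes, zero at the start; "wrist_torque": the same for the moment, N m; "grip_width": opening from 0.0 (shut) to 1.0 (fully open); "grip_force": force on a finger pad.
Only numpy, scipy, OpenCV 4.12 (cv2) and the standard library are available. Lean on these libraries where they do the work, as an engineer would, in place of code of your own. Each camera call takes 0.05 s, during which the arm holds its last target. There are 200 camera calls.

### The job

Change the second-stage cartridge of the water filter: lower the fresh cartridge (white with a blue grip) into the empty bay without dropping it, its wings going down through the gaps in the blue collar, until it rests on its seat. Then turn the collar clockwise by an ear until its red tab comes gently up against the steel nose, press it down there without forcing the steel, turn it on under the nose to the stop and let it spring up, locked like the one on the other bay. Leave the spent cartridge, the soap, the mug, the jar and the bowl where they stand.

Things in the scene. Friction and masses are not known exactly. Their poses are not given: they have to be found in the camera images.
- filter: fixed white two-bay water filter, 170 (its x) x 330 (its y) x 93 mm high to its flat deck; origin under its centre on the counter, z up. Empty two-dot bay at its y = +80 mm, loaded and locked one-dot bay at y = -80 mm (x = 0). On the deck a grey rim ring (radius 50 to 60 mm) and four key posts round the bay, all up to z = 109 mm, lie under the collar
- bay (a point): centre of the empty bay, on the vertical axis of its well (63 mm bore) and collar, level with the collar's top face when the collar is up (filter z = 127 mm); axes as the filter's. The key posts take the cartridge's wings only along the filter's y axis (either way round), with 3 mm free on each side of a wing
- seat_top (a point): centre of the sprung rubber seat at the bottom of the empty bay's well (filter z = 23 mm): a seated cartridge has its origin here. The seat starts to give at 7 N and gives 2 mm more for each further newton, 8 mm at most
- collar (a joint): turn of the blue lock collar about the bay's axis, rad, growing clockwise seen from above: 0 to 0.25 at the start (open: its gaps over the wing slots). Drag 0.22 N m. The red tab rides above a steel ledge until it meets the keeper's nose, anywhere from 1.40 to 1.80: feel for it. Once past under the nose, 0.46 further on, it is in the pocket, with an end stop at 0.55 from the nose
- collar_press (a joint): how far the collar is pressed down on its springs, m: 0 up, 0.007 bottom; it springs back. The ledge under the tab stops it at 1.5 mm, save in the slot, the last 0.06 rad before the nose: there it goes fully down, and over 5.5 mm the tab passes under the nose. Takes 6 N with the bay empty, 10 to 13 N with a cartridge in, at an ear or the top face; more while the tab leans hard on the nose
- tab (a point): centre of the red index tab on the collar's rim, 65 mm from the axis (14 mm radial, 12 wide, 8 high); x points outward, z up. The collar is 118 mm across, 10 mm thick, with a 66 mm hole and two gaps out to 92 mm across, 56 deg wide, in line with the tab and across from it. The steel keeper round the rim stands at most 3 mm above the collar's top; its pocket is on the robot's side, at a red mark
- ear_a (a point): middle of one of two upright grip ears on the collar, 53 mm from the axis, 90 degrees clockwise of the tab seen from above (on the robot's side at the start). An ear is 12 mm thick round the turn, 16 mm radially, and stands 30 mm above the collar's top face; this point is 15 mm above that face. Axes as the tab's: y is radial, pointing inward here
- ear_b (a point): middle of the other ear, straight across from ear_a; same axes (y points outward here)
- fresh: loose fresh cartridge, 0.2 to 0.45 kg, standing; origin at the centre of its underside, z up, x along its wings. White round body 56 mm across and 80 mm high with a blue band and chamfered foot; blue head above: two wings in a bar 84 x 22 x 12 mm (z = 80 to 92 mm) and on it an upright grip bar 44 mm long (along x), 14 mm thick and 34 mm high, top at z = 126 mm
- fresh_grip (a point): point in the fresh cartridge's grip bar at which to pinch it across its 14 mm thickness (along its y), 113 mm above its underside; axes as the cartridge's
- spent: loose spent cartridge, same shape, brown body and grey head; leave it
- soap: green soap bottle, 68 mm across, 190 mm high; origin under its centre
- mug: white mug, 82 mm across, 95 mm high; origin under its centre
- jar: amber jar, 72 mm across, 100 mm high; origin under its centre
- bowl: blue bowl, 140 mm across, 60 mm high; origin under its centre
- keeper: foot of the steel keeper, fixed on the filter's deck, origin on the bay's axis at counter height, axes as the filter's. The keeper's plate (dark nose and end stop post, grey ledge, red mark at the pocket) is clamped on it by hand up to 0.2 rad either way, which this pose does not show. A push of the collar's tab on it of over 30 N would shift it, and fails
Mind the look-alikes: they are no part of the job. What is shaped like the fresh but pink is not meant.

How it is judged:
By the outcome, as a careful person would: the job done as asked, in the order asked, and still so for the second after the job is handed in, with the robot touching nothing.
It also fails if it takes over 58 s, if anything falls off the work surface, if the arm or the gripper's body presses on something with over 40 N, if the wrist force passes 120 N, or if a joint passes its speed limit or range.

## Working session

There is one attempt and no reset: what is moved stays moved. The work goes in short steps, Python scripts to look and compute and a tool call to move; the robot and the scene stay as the last step left them, time stands still between calls to the robot, and variables do not carry over. Pictures are saved under pics/ and viewed, at most 10 in all, crops included, and the job is handed in when it is done.

Besides the shell and the picture viewer there is one more tool, called as name([rows], argument=value, ...), one row to a line, values as JSON. arm_command: Moves the arm, as the interface text tells. Shifts and turns lie within -1 to 1; 1 stands for 120 mm of shift or pi/4 rad of turn. Its arguments: {"type":"object","properties":{"increments":{"type":"array"},"grip_force":{"type":"number"}},"required":["increments"]}

```bash
mkdir -p pics; ls; python3 - <<'E'
from rig import ctrl
import cv2,numpy as np
s=ctrl.sense();print({k:np.round(v,3).tolist() for k,v in s.items()})
for n in("side","top"):
    im=ctrl.capture(n);cv2.imwrite(f"pics/{n}0.png",im[:,:,::-1])
    c=ctrl.camera_info(n);print(n,{k:np.round(v,3).tolist() for k,v in c.items()})
a=cv2.imread("pics/top0.png");b=cv2.imread("pics/side0.png")
cv2.imwrite("pics/top0b.png",cv2.resize(a,(800,600),interpolation=cv2.INTER_CUBIC))
cv2.imwrite("pics/side0b.png",cv2.resize(b,(800,600),interpolation=cv2.INTER_CUBIC))
E
```

```text
pics
{'time_s': 0.0, 'joints': [0.988, 0.313, 1.498, -0.0, 1.331, -0.223], 'dq': [0.001, -0.0, 0.001, 0.001, 0.001, 0.001], 'tau': [0.001, -41.227, -25.975, -0.0, 0.004, -0.0], 'eef_pos': [184.698, 491.141, 230.741], 'ee_rot': [-0.0, 0.179, 0.984, -0.001], 'force': [0.297, 0.082, -0.164], 'wrist_torque': [-0.025, 0.053, 0.013], 'grip_force': 0.0, 'grip_width': 1.002}
side {'K': [[422.338, 0.0, 249.336], [0.0, 422.338, 189.116], [0.0, 0.0, 1.0]], 'dist': [-0.07, 0.0, 0.0, 0.0, 0.0], 'R': [[0.912, -0.409, 0.004], [-0.188, -0.427, -0.884], [0.364, 0.806, -0.467]], 't': [-415.34, 277.022, 886.217]}
top {'K': [[403.904, 0.0, 255.897], [0.0, 403.904, 184.951], [0.0, 0.0, 1.0]], 'dist': [0.0, 0.0, 0.0, 0.0, 0.0], 'R': [[-0.01, -1.0, -0.001], [-0.991, 0.01, -0.136], [0.136, -0.001, -0.991]], 't': [161.842, 532.136, 1052.806]}
```

View pics/top0b.png

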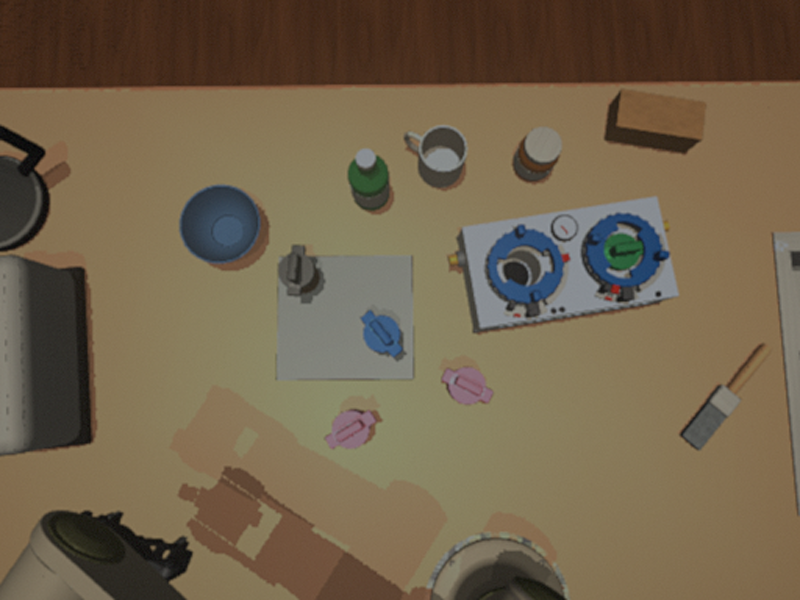

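View pics/side0b.png

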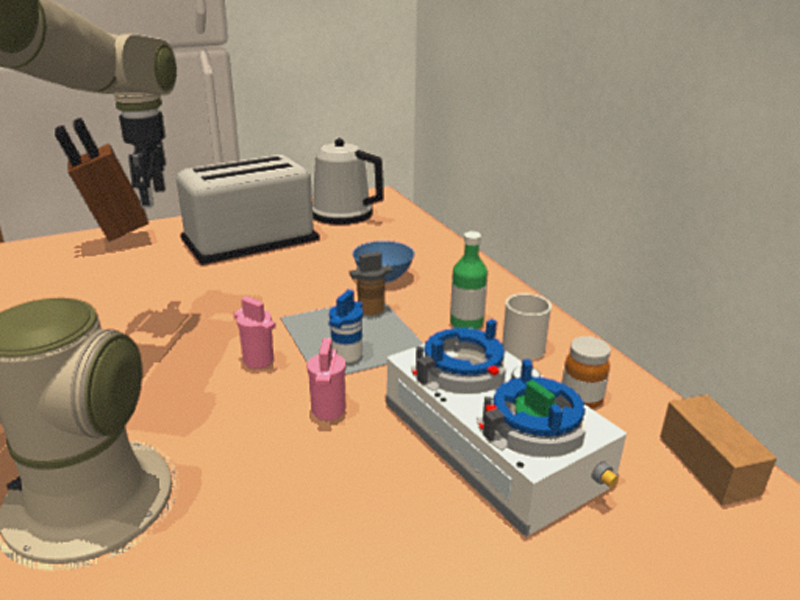

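```bash
cat > h.py <<'E'
from rig import ctrl
import cv2,numpy as np
from scipy.spatial.transform import Rotation as Ro
from scipy.optimize import least_squares
def cam(n): return {k:np.array(v,float) for k,v in ctrl.camera_info(n).items()}
def ray(c,uv):
    p=cv2.undistortPoints(np.array([[uv]],float),c['K'],c['dist'])[0,0]
    return -c['R'].T@c['t'], c['R'].T@np.r_[p,1]
def atz(c,uv,z):
    o,d=ray(c,uv); return o+d*(z-o[2])/d[2]
def proj(c,X):
    return cv2.projectPoints(np.atleast_2d(np.array(X,float)),cv2.Rodrigues(c['R'])[0],c['t'],c['K'],c['dist'])[0][:,0]
def tri(obs):
    A=0;b=0
    for c,uv in obs:
        o,d=ray(c,uv);d/=np.linalg.norm(d);P=np.eye(3)-np.outer(d,d);A=A+P;b=b+P@o
    X=np.linalg.solve(A,b)
    return X,[np.round(np.linalg.norm(proj(c,X)[0]-uv),1) for c,uv in obs]
def rot(): 
    q=ctrl.sense()['ee_rot'];return Ro.from_quat([q[1],q[2],q[3],q[0]])
def delta(pos,yx=None):
    """pos target; yx: world heading (rad) of tool x. prints tool-frame shift mm & units, turn units about tool z"""
    s=ctrl.sense();R=rot();d=R.inv().apply(np.array(pos)-s['eef_pos'])
    h=R.apply([1,0,0]);cur=np.arctan2(h[1],h[0])
    print('cur',np.round(s['eef_pos'],1),'head',round(cur,3),'tool shift mm',np.round(d,1),'units',np.round(d/120,3))
    t=0
    if yx is not None:
        t=-((yx-cur+np.pi)%(2*np.pi)-np.pi)   # tool z down
        T=R*Ro.from_rotvec([0,0,t]);print('turn z rad',round(t,3),'units',round(t/(np.pi/4),3),'j6',round(s['joints'][5],2),' shift after turn, units',np.round(T.inv().apply(np.array(pos)-s['eef_pos'])/120,3))
    z=R.apply([0,0,1]);print('tool z',np.round(z,4))
def snap(n,f,crop=None,scale=None):
    c=cam(n);im=ctrl.capture(n)[:,:,::-1];np.savez('pics/'+f+'.npz',**c);cv2.imwrite('pics/'+f+'.png',im)
    x0,y0,x1,y1=crop or (0,0,512,384);s=scale or min(800/(x1-x0),600/(y1-y0))
    cv2.imwrite('pics/'+f+'_v.png',cv2.resize(im[y0:y1,x0:x1],None,fx=s,fy=s,interpolation=cv2.INTER_CUBIC))
def ld(f): return dict(np.load('pics/'+f+'.npz'))
E
python3 - <<'E'
from h import *
t=cam('top');s=cam('side');k=1/1.5625
P=lambda c,u,v,z:np.round(atz(c,(u*k,v*k),z),0)
print('fresh grip',P(t,380,329,126),P(s,347,297,126))
print('fresh wings',P(t,364,314,92),P(t,401,352,92))
print('coll',P(t,525,267,127),'ears',P(t,520,232,157),P(t,532,297,157),'tab',P(t,566,258,127))
print('coll2',P(t,625,252,127))
for n,a,b in[('fresh grip top',(380,329),(347,297)),('ear a',(532,297),(437,345)),('ear b',(520,232),(491,322)),('tab',(566,258),(494,370))]:
    print(n,*tri([(t,np.array(a)*k),(s,np.array(b)*k)]))
w=cam('wrist');st=ctrl.sense();R=rot()
print('wrist K',w['K'].round(1).tolist(),w['dist'],'cam in tool',R.inv().apply(-w['R'].T@w['t']-st['eef_pos']).round(1),'R tool',(w['R']@R.as_matrix()).round(3).tolist())
E
```

```text
fresh grip [458. 188. 126.] [455. 181. 126.]
fresh wings [486. 215.  92.] [423. 156.  92.]
coll [555. -42. 127.] ears [605. -31. 157.] [503. -45. 157.] tab [ 568. -108.  127.]
coll2 [ 577. -203.  127.]
fresh grip top [458.38375501 188.60021791 121.91928234] [np.float64(0.1), np.float64(0.1)]
ear a [506.17504823 -48.48131759 147.02340875] [np.float64(1.0), np.float64(1.0)]
ear b [607.67562123 -32.50960659 153.38277806] [np.float64(1.0), np.float64(1.0)]
tab [ 569.63201446 -109.42240385  123.73012709] [np.float64(0.3), np.float64(0.3)]
wrist K [[289.4, 0.0, 256.2], [0.0, 289.4, 192.8], [0.0, 0.0, 1.0]] [0.02301408 0.         0.         0.         0.        ] cam in tool [  83.1   -0.4 -142.4] R tool [[0.0, 1.0, 0.0], [-0.946, 0.0, -0.325], [-0.325, 0.0, 0.946]]
```

```bash
python3 - <<'E'
from h import *
delta([440,170,290],0.753)
E
```

```text
cur [184.7 491.2 230.8] head 2.782 tool shift mm [-352.  -210.8  -59. ] units [-2.933 -1.757 -0.492]
turn z rad 2.029 units 2.583 j6 -0.22  shift after turn, units [-0.279  3.408 -0.492]
tool z [-6.e-04 -1.e-03 -1.e+00]
```

arm_command([
  {"dr": [0, 0, 0], "offset": [-0.29, -0.175, -0.05], "hand": 1},
  {"dr": [0, 0, 0], "offset": [-0.29, -0.175, -0.05], "hand": 1},
  {"dr": [0, 0, 0], "offset": [-0.29, -0.175, -0.05], "hand": 1},
  {"dr": [0, 0, 0], "offset": [-0.29, -0.175, -0.05], "hand": 1},
  {"dr": [0, 0, 0], "offset": [-0.29, -0.175, -0.05], "hand": 1},
  {"dr": [0, 0, 0], "offset": [-0.29, -0.175, -0.05], "hand": 1},
  {"dr": [0, 0, 0], "offset": [-0.29, -0.175, -0.05], "hand": 1},
  {"dr": [0, 0, 0], "offset": [-0.29, -0.175, -0.05], "hand": 1},
])

```text
time_s: 0.9
eef_pos: [386.9, 234.6, 279.4]
ee_rot: [-0.0, 0.179, 0.984, -0.0]
force: [0.1, 0.9, 0.3]
grip_width: 1.001
grip_force: 0.0
```

arm_command([
  {"dr": [0, 0, 0], "offset": [-0.29, -0.175, -0.05], "hand": 1},
  {"dr": [0, 0, 0], "offset": [-0.29, -0.175, -0.05], "hand": 1},
  {"dr": [0, 0, 0.18], "offset": [0, 0, 0], "hand": 1},
  {"dr": [0, 0, 0.18], "offset": [0, 0, 0], "hand": 1},
  {"dr": [0, 0, 0.18], "offset": [0, 0, 0], "hand": 1},
  {"dr": [0, 0, 0.18], "offset": [0, 0, 0], "hand": 1},
  {"dr": [0, 0, 0.18], "offset": [0, 0, 0], "hand": 1},
  {"dr": [0, 0, 0.18], "offset": [0, 0, 0], "hand": 1},
])

```text
time_s: 1.7
eef_pos: [436.5, 172.3, 291.0]
ee_rot: [-0.0, 0.57, 0.821, -0.0]
force: [0.2, -0.3, 0.4]
grip_width: 0.998
grip_force: 0.0
```

arm_command([
  {"dr": [0, 0, 0.18], "offset": [0, 0, 0], "hand": 1},
  {"dr": [0, 0, 0.18], "offset": [0, 0, 0], "hand": 1},
  {"dr": [0, 0, 0.18], "offset": [0, 0, 0], "hand": 1},
  {"dr": [0, 0, 0.18], "offset": [0, 0, 0], "hand": 1},
  {"dr": [0, 0, 0.18], "offset": [0, 0, 0], "hand": 1},
  {"dr": [0, 0, 0.18], "offset": [0, 0, 0], "hand": 1},
  {"dr": [0, 0, 0.18], "offset": [0, 0, 0], "hand": 1},
  {"dr": [0, 0, 0.18], "offset": [0, 0, 0], "hand": 1},
])

```text
time_s: 2.5
eef_pos: [436.5, 172.3, 291.0]
ee_rot: [-0.0, 0.922, 0.388, -0.0]
force: [-0.4, 0.3, -0.5]
grip_width: 0.996
grip_force: 0.0
```

```bash
python3 - <<'E'
from h import *
delta([440,170,290],0.753)
snap('wrist','w1')
E
```

```text
cur [436.5 172.3 291. ] head 0.797 tool shift mm [0.8 4.1 1. ] units [0.007 0.034 0.008]
turn z rad 0.044 units 0.056 j6 0.9  shift after turn, units [0.008 0.034 0.008]
tool z [-7.e-04 -1.e-04 -1.e+00]
```

View pics/w1_v.png

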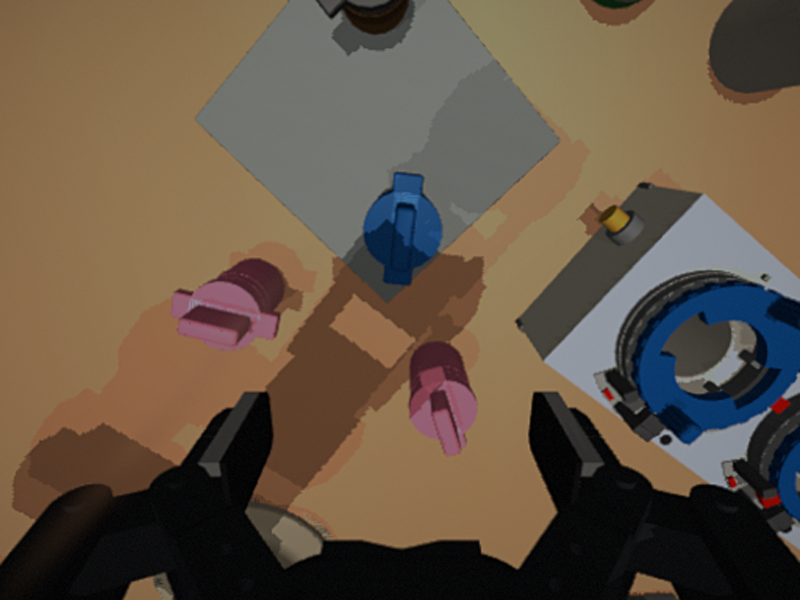

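arm_command([
  {"dr": [0, 0, 0.05], "offset": [0, 0.35, 0.1], "hand": 1},
  {"dr": [0, 0, 0], "offset": [0, 0.35, 0.1], "hand": 1},
  {"dr": [0, 0, 0], "offset": [0, 0, 0], "hand": 1},
])

```text
time_s: 2.85
eef_pos: [497.4, 109.9, 264.9]
ee_rot: [-0.0, 0.928, 0.372, -0.002]
force: [0.1, -0.7, 0.7]
grip_width: 0.999
grip_force: 0.0
```

```bash
python3 - <<'E'
from h import *
c=cam('wrist');print(proj(c,[458,188,110]))
snap('wrist','w2')
u,v=proj(c,[458,188,110])[0]
a=cv2.imread('pics/w1.png')[100:195,218:298];b=cv2.imread('pics/w2.png')
x,y=int(u)-40,int(v)-47;print('crop2 origin',x,y)
b=b[y:y+95,x:x+80]
cv2.imwrite('pics/c12.png',cv2.resize(np.hstack([a,b]),None,fx=5,fy=5,interpolation=cv2.INTER_CUBIC))
E
```

```text
[[174.67828697 152.27678043]]
crop2 origin 134 105
```

View pics/c12.png

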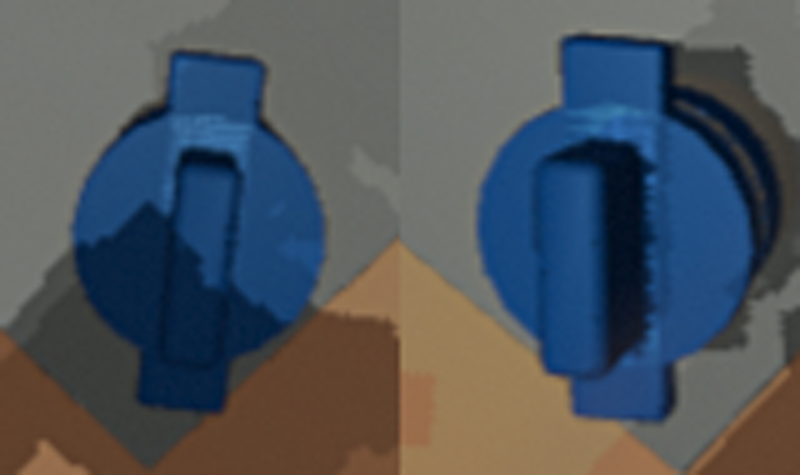

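```bash
python3 - <<'E'
from h import *
c1,c2=ld('w1'),ld('w2')
f1=lambda p:np.array([218,100])+(np.array(p)+.5)/5-.5
f2=lambda p:np.array([134,105])+(np.array(p)-[400,0]+.5)/5-.5
W={}
for n,a,b in [('wt1',(172,52),(562,37)),('wt2',(265,60),(670,44)),('wb1',(137,404),(574,416)),('wb2',(226,412),(672,421)),
 ('g1',(181,153),(540,155)),('g2',(241,162),(607,158)),('g3',(162,365),(540,370)),('g4',(225,368),(607,375))]:
    X,e=tri([(c1,f1(a)),(c2,f2(b))]);W[n]=X;print(n,X.round(1),e)
m=(W['wt1']+W['wt2'])/2;k=(W['wb1']+W['wb2'])/2;d=m-k
print('wing centre',(m+k)/2,'len',np.linalg.norm(d),'head',np.arctan2(d[1],d[0]))
m=(W['g1']+W['g2'])/2;k=(W['g3']+W['g4'])/2;d=m-k
print('grip centre',(m+k)/2,'len',np.linalg.norm(d),'head',np.arctan2(d[1],d[0]))
c=(W['wt1']+W['wt2']+W['wb1']+W['wb2'])/4
delta([c[0],c[1],200],0.705)
E
```

```text
wt1 [479.6 222.   93.7] [np.float64(0.0), np.float64(0.0)]
wt2 [493.3 205.6  89.2] [np.float64(0.2), np.float64(0.2)]
wb1 [415.2 168.9  93.1] [np.float64(0.1), np.float64(0.1)]
wb2 [429.2 152.   92. ] [np.float64(0.0), np.float64(0.0)]
g1 [467.7 206.6 125.1] [np.float64(0.7), np.float64(0.8)]
g2 [475.7 196.7 124.4] [np.float64(0.3), np.float64(0.3)]
g3 [434.8 178.9 130.7] [np.float64(0.7), np.float64(0.8)]
g4 [444.  169.  132.2] [np.float64(0.4), np.float64(0.4)]
wing centre [454.30212488 187.11674978  91.99295081] len 83.52164107724978 head 0.6930017404782745
grip centre [455.56356015 187.80972694 128.11529404] len 43.09430468865208 head 0.709211476861707
cur [496.4 111.4 265.9] head 0.763 tool shift mm [ 22.1 -83.7  66. ] units [ 0.184 -0.697  0.55 ]
turn z rad 0.058 units 0.074 j6 0.8  shift after turn, units [ 0.143 -0.707  0.55 ]
tool z [-0.0027 -0.     -1.    ]
```

arm_command([
  {"dr": [0, 0, 0.085], "offset": [0, 0, 0.1], "hand": 1},
  {"dr": [0, 0, 0], "offset": [0.07, -0.35, 0.2], "hand": 1},
  {"dr": [0, 0, 0], "offset": [0.07, -0.35, 0.25], "hand": 1},
  {"dr": [0, 0, 0], "offset": [0, 0, 0], "hand": 1},
])

```text
time_s: 3.3
eef_pos: [451.7, 189.6, 199.9]
ee_rot: [-0.001, 0.939, 0.344, -0.003]
force: [0.7, -0.5, 0.4]
grip_width: 1.001
grip_force: 0.0
```

```bash
python3 - <<'E'
from h import *
delta([454.5,187.3,95],0.697)
E
```

```text
cur [451.7 189.6 199.9] head 0.703 tool shift mm [  1.2   4.1 104.9] units [0.01  0.034 0.874]
turn z rad 0.006 units 0.008 j6 1.02  shift after turn, units [0.01  0.034 0.874]
tool z [-6.3e-03  1.0e-04 -1.0e+00]
```

arm_command([
  {"dr": [0, 0, 0], "offset": [0, 0, 0.2], "hand": 1},
  {"dr": [0, 0, 0], "offset": [0, 0, 0], "hand": 1},
  {"dr": [0, 0, 0], "offset": [0, 0, 0], "hand": 1},
])

```text
time_s: 3.6
eef_pos: [455.8, 186.4, 179.4]
ee_rot: [0.0, 0.94, 0.342, 0.0]
force: [0.1, -0.1, 0.1]
grip_width: 1.002
grip_force: 0.0
```

```bash
python3 - <<'E'
from h import *
delta([454.5,187.3,95],0.697)
E
```

```text
cur [455.8 186.4 179.4] head 0.698 tool shift mm [-0.5 -1.6 84.4] units [-0.004 -0.013  0.704]
turn z rad 0.001 units 0.001 j6 1.02  shift after turn, units [-0.004 -0.013  0.704]
tool z [ 3.e-04  1.e-04 -1.e+00]
```

arm_command([
  {"dr": [0, 0, 0], "offset": [-0.005, -0.013, 0.235], "hand": 1},
  {"dr": [0, 0, 0], "offset": [0, 0, 0.25], "hand": 1},
  {"dr": [0, 0, 0], "offset": [0, 0, 0.2], "hand": 1},
  {"dr": [0, 0, 0], "offset": [0, 0, 0], "hand": 1},
  {"dr": [0, 0, 0], "offset": [0, 0, 0], "hand": 1},
  {"dr": [0, 0, 0], "offset": [0, 0, 0], "hand": 0.3},
  {"dr": [0, 0, 0], "offset": [0, 0, 0], "hand": -0.2},
  {"dr": [0, 0, 0], "offset": [0, 0, 0], "hand": -0.5},
], grip_force=50)

```text
time_s: 4.4
eef_pos: [454.7, 187.2, 97.3]
ee_rot: [0.0, 0.94, 0.341, 0.001]
force: [-0.5, -0.4, 0.5]
grip_width: 0.515
grip_force: 0.0
```

arm_command([
  {"dr": [0, 0, 0], "offset": [0, 0, 0], "hand": -1},
  {"dr": [0, 0, 0], "offset": [0, 0, 0], "hand": -1},
  {"dr": [0, 0, 0], "offset": [0, 0, 0], "hand": -1},
  {"dr": [0, 0, 0], "offset": [0, 0, 0], "hand": -1},
  {"dr": [0, 0, 0], "offset": [0, 0, 0], "hand": -1},
])

```text
time_s: 4.9
eef_pos: [454.4, 187.2, 96.6]
ee_rot: [-0.0, 0.94, 0.341, 0.0]
force: [-0.9, 0.6, 3.5]
grip_width: 0.157
grip_force: 52.9
```

```bash
python3 - <<'E'
from h import *
s=ctrl.sense();print(s['grip_width']*85,s['grip_force'],s['force'])
delta([454.5,187.3,95],0.697)
E
```

```text
13.353026284544363 52.87319004535675 [-0.85079453  0.64504836  3.49280001]
cur [454.4 187.2  96.6] head 0.697 tool shift mm [0.1 0.  1.6] units [0.001 0.    0.013]
turn z rad -0.0 units -0.001 j6 1.03  shift after turn, units [0.001 0.    0.013]
tool z [ 2.e-04  1.e-04 -1.e+00]
```

arm_command([
  {"dr": [0, 0, 0], "offset": [0, 0, -0.1], "hand": -1},
  {"dr": [0, 0, 0], "offset": [0, 0, -0.25], "hand": -1},
  {"dr": [0, 0, 0], "offset": [0, 0, -0.35], "hand": -1},
  {"dr": [0, 0, 0], "offset": [0, 0, -0.35], "hand": -1},
  {"dr": [0, 0, 0], "offset": [0, 0, -0.35], "hand": -1},
  {"dr": [0, 0, 0], "offset": [0, 0, -0.2], "hand": -1},
  {"dr": [0, 0, 0], "offset": [0, 0, 0], "hand": -1},
  {"dr": [0, 0, 0], "offset": [0, 0, 0], "hand": -1},
])

```text
time_s: 5.7
eef_pos: [453.8, 187.0, 287.5]
ee_rot: [-0.0, 0.94, 0.341, -0.001]
force: [-0.8, -0.3, -4.2]
grip_width: 0.156
grip_force: 52.0
```

```bash
python3 - <<'E'
from h import *
s=ctrl.sense();print(s['grip_width']*85,s['grip_force'],s['force'],s['eef_pos'])
for f in('w1','w2'):print(proj(ld(f),[[555,-42,127],[505,-46,142],[605,-35,142],[568,-108,127]]).round(0).tolist())
a=cv2.imread('pics/w1.png')[150:310,372:512];b=cv2.imread('pics/w2.png')[130:310,250:470]
b=cv2.imread('pics/w2.png')[140:300,300:460]
A=cv2.resize(a,None,fx=2.6,fy=2.6,interpolation=cv2.INTER_CUBIC);B=cv2.resize(b,None,fx=2.6,fy=2.6,interpolation=cv2.INTER_CUBIC)
cv2.imwrite('pics/cf.png',np.hstack([A,B]));print(A.shape,B.shape)
E
```

```text
13.265364394772071 52.010393142700195 [-0.80606763 -0.25493765 -4.19309359] [453.84078271 187.02612695 287.50273771]
[[457.0, 233.0], [430.0, 268.0], [505.0, 205.0], [498.0, 262.0]]
[[395.0, 237.0], [366.0, 276.0], [439.0, 207.0], [442.0, 267.0]]
(416, 364, 3) (416, 416, 3)
```

```bash
python3 - <<'E'
from h import *
a=cv2.imread('pics/w1.png')[165:295,382:512];b=cv2.imread('pics/w2.png')[170:300,325:455]
f=lambda a:cv2.convertScaleAbs(cv2.resize(a,(400,400),interpolation=cv2.INTER_CUBIC),alpha=1.4)
cv2.imwrite('pics/cf.png',np.hstack([f(a),f(b)]))
E
```

```text
(no output)
```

View pics/cf.png

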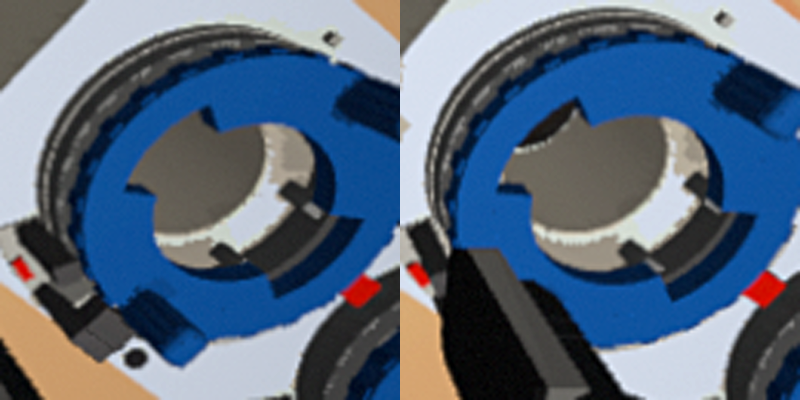

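```bash
cat > fit.py <<'E'
from h import *
c1,c2=ld('w1'),ld('w2');k=130/400
f1=lambda p:np.array([382,165])+(np.array(p,float)+.5)*k-.5
f2=lambda p:np.array([325,170])+(np.array(p,float)-[400,0]+.5)*k-.5
g=np.radians(28)
O=[(c1,f1(p),r,a,da) for p,r,a,da in [((363,220),46,0,g),((274,297),46,0,-g),((213,107),46,np.pi,-g),((218,131),33,np.pi,-g),((126,189),46,np.pi,g),((155,198),33,np.pi,g)]]
O+=[(c2,f2(p),r,a,da) for p,r,a,da in [((755,213),46,0,g),((670,300),46,0,-g),((580,98),46,np.pi,-g),((589,125),33,np.pi,-g),((498,192),46,np.pi,g),((529,196),33,np.pi,g)]]
def res(x,full=False):
    r=[]
    for c,uv,rr,a,da in O:
        t=x[3]+a+da
        r.append(proj(c,[x[0]+rr*np.cos(t),x[1]+rr*np.sin(t),x[2]])[0]-uv)
    return np.array(r) if full else np.ravel(r)
if __name__=='__main__':
    s=least_squares(res,[555,-42,127,-1.4],loss='soft_l1')
    print(s.x,np.round(res(s.x,True),1).tolist())
    print(np.sqrt(np.diag(np.linalg.inv(s.jac.T@s.jac))))
    cx,cy,cz,ph=s.x
    for c,n in((c1,0),(c2,1)):
        print('tab',((proj(c,[cx+65*np.cos(ph),cy+65*np.sin(ph),123])-([382,165],[325,170])[n])/k+[400*n,0]).round(0))
        print('ear a top', ((proj(c,[cx+53*np.cos(ph-np.pi/2),cy+53*np.sin(ph-np.pi/2),cz+30])-([382,165],[325,170])[n])/k+[400*n,0]).round(0))
E
python3 fit.py
```

```text
[558.72839452 -44.52525668 125.07536059  -1.38335217] [[-0.3, -0.4], [-0.3, 0.7], [-1.2, -1.2], [0.3, 0.6], [-1.2, 0.7], [0.4, -1.0], [0.6, 0.2], [0.3, 0.6], [-0.5, -0.9], [1.1, 0.5], [-0.6, 0.0], [1.3, -0.3]]
[0.46121608 1.85550937 2.23770574 0.0092347 ]
tab [[355. 288.]]
ear a top [[185. 349.]]
tab [[759. 287.]]
ear a top [[559. 362.]]
```

```bash
python3 - <<'E'
from h import *
delta([571,-129,295],1.72)
t=cam('top');k=1/1.5625
p=[atz(t,(u*k,v*k),93)[:2] for u,v in[(478,331),(677,295),(463,225),(660,198)]]
print(np.round(p,1));
for a,b in((0,1),(2,3)):
    d=p[a]-p[b];print(np.linalg.norm(d),np.arctan2(d[1],d[0])-np.pi/2)
E
```

```text
cur [453.8 187.  287.5] head 0.697 tool shift mm [-112.9  317.6   -7.6] units [-0.941  2.646 -0.063]
turn z rad -1.023 units -1.303 j6 1.03  shift after turn, units [-2.749  0.574 -0.063]
tool z [-1.4e-03 -3.0e-04 -1.0e+00]
[[ 456.    30.7]
 [ 511.5 -295.7]
 [ 632.    50.8]
 [ 674.8 -278.7]]
331.0705159773728 0.16862847228655542
332.3087817449614 0.12910986321560802
```

arm_command([
  {"dr": [0, 0, 0], "offset": [-0.06, 0.17, -0.01], "hand": -1},
  {"dr": [0, 0, 0], "offset": [-0.11, 0.3, -0.01], "hand": -1},
  {"dr": [0, 0, 0], "offset": [-0.14, 0.38, -0.01], "hand": -1},
  {"dr": [0, 0, 0], "offset": [-0.14, 0.38, -0.01], "hand": -1},
  {"dr": [0, 0, 0], "offset": [-0.14, 0.38, -0.01], "hand": -1},
  {"dr": [0, 0, 0], "offset": [-0.14, 0.38, -0.01], "hand": -1},
  {"dr": [0, 0, 0], "offset": [-0.13, 0.37, 0], "hand": -1},
  {"dr": [0, 0, 0], "offset": [-0.08, 0.28, 0], "hand": -1},
])

```text
time_s: 6.5
eef_pos: [570.8, -130.9, 293.0]
ee_rot: [-0.001, 0.94, 0.34, -0.002]
force: [0.4, 0.4, -3.9]
grip_width: 0.155
grip_force: 52.0
```

arm_command([
  {"dr": [0, 0, -0.16], "offset": [0, 0, 0], "hand": -1},
  {"dr": [0, 0, -0.19], "offset": [0, 0, 0], "hand": -1},
  {"dr": [0, 0, -0.19], "offset": [0, 0, 0], "hand": -1},
  {"dr": [0, 0, -0.19], "offset": [0, 0, 0], "hand": -1},
  {"dr": [0, 0, -0.19], "offset": [0, 0, 0], "hand": -1},
  {"dr": [0, 0, -0.19], "offset": [0, 0, 0], "hand": -1},
  {"dr": [0, 0, -0.19], "offset": [0, 0, 0], "hand": -1},
  {"dr": [0, 0, 0], "offset": [0, 0, 0], "hand": -1},
])

```text
time_s: 7.3
eef_pos: [570.5, -128.0, 293.4]
ee_rot: [-0.002, 0.653, 0.757, -0.001]
force: [0.5, 0.6, -3.2]
grip_width: 0.155
grip_force: 52.0
```

arm_command([
  {"dr": [0, 0, 0], "offset": [0, 0, 0], "hand": -1},
])

```text
time_s: 7.4
eef_pos: [570.7, -128.1, 294.1]
ee_rot: [-0.001, 0.655, 0.756, -0.0]
force: [-0.4, -0.1, -3.3]
grip_width: 0.155
grip_force: 51.9
```

```bash
python3 - <<'E'
from h import *
delta([571,-129,295],1.72)
snap('wrist','w3')
E
```

```text
cur [ 570.7 -128.1  294.1] head 1.713 tool shift mm [-0.9  0.2 -0.9] units [-0.008  0.001 -0.007]
turn z rad -0.007 units -0.008 j6 -0.56  shift after turn, units [-0.008  0.001 -0.007]
tool z [-0.0025  0.001  -1.    ]
```

arm_command([
  {"dr": [0, 0, 0], "offset": [0, -0.3, -0.1], "hand": -1},
  {"dr": [0, 0, 0], "offset": [0, -0.3, -0.1], "hand": -1},
  {"dr": [0, 0, 0], "offset": [0, 0, 0], "hand": -1},
  {"dr": [0, 0, 0], "offset": [0, 0, 0], "hand": -1},
  {"dr": [0, 0, 0], "offset": [0, 0, 0], "hand": -1},
])

```text
time_s: 7.95
eef_pos: [500.1, -138.7, 319.0]
ee_rot: [-0.0, 0.654, 0.757, -0.0]
force: [1.4, -0.0, -4.3]
grip_width: 0.153
grip_force: 52.3
```

```bash
python3 - <<'E'
from h import *
snap('wrist','w4')
o=[]
for f in('w3','w4'):
    u,v=proj(ld(f),[558.5,-44.5,127])[0];x=int(u)-80;y=max(0,int(v)-85);print(f,x,y,u,v)
    o.append(cv2.convertScaleAbs(cv2.resize(cv2.imread(f'pics/{f}.png')[y:y+190,x:x+160],None,fx=2.5,fy=2.5,interpolation=cv2.INTER_CUBIC),alpha=1.3))
    print(o[-1].shape)
cv2.imwrite('pics/c34.png',np.hstack(o))
E
```

```text
w3 175 6 255.82086697057375 91.86500498593702
(475, 400, 3)
w4 241 6 321.4886900208757 91.54478662684356
(475, 400, 3)
```

View pics/c34.png

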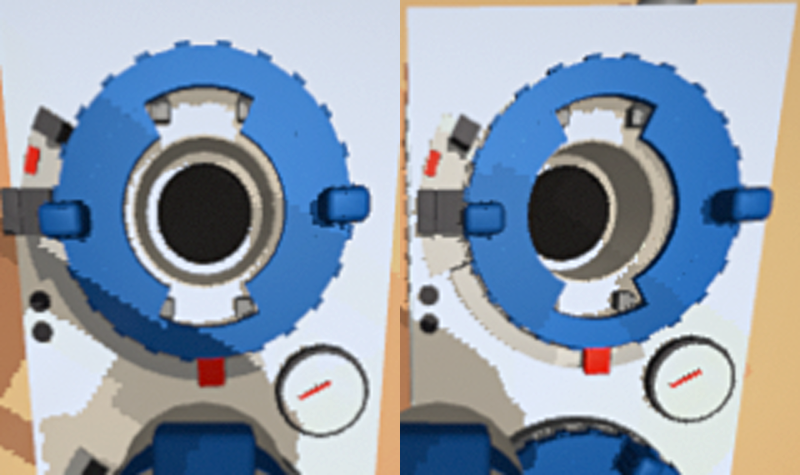

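```bash
cat > fit2.py <<'E'
from h import *
c3,c4=ld('w3'),ld('w4')
f3=lambda p:np.array([175,6])+(np.array(p,float)+.5)/2.5-.5
f4=lambda p:np.array([241,6])+(np.array(p,float)-[400,0]+.5)/2.5-.5
g=np.radians(28);pi=np.pi
O=[(c3,f3(p),r,a) for p,r,a in [((147,95),46,pi+g),((254,96),46,pi-g),((165,134),33,pi+g),((247,139),33,pi-g),((159,318),46,-g),((256,313),46,g),((172,282),33,-g),((243,288),33,g)]]
O+=[(c4,f4(p),r,a) for p,r,a in [((556,104),46,pi+g),((656,103),46,pi-g),((648,301),46,g),((555,310),46,-g)]]
def res(x,full=False):
    r=[proj(c,[x[0]+rr*np.cos(x[3]+a),x[1]+rr*np.sin(x[3]+a),x[2]])[0]-uv for c,uv,rr,a in O]
    return np.array(r) if full else np.ravel(r)
s=least_squares(res,[558,-44,127,-1.4],loss='soft_l1')
print(s.x.round(3),np.round(res(s.x,True),1).tolist());print(np.sqrt(np.diag(np.linalg.inv(s.jac.T@s.jac))).round(3))
# key posts, z 109
L=[atz(c3,f3(p),109)[:2] for p in [(158,111),(243,109),(166,307),(243,306)]]
R=[atz(c4,f4(p),109)[:2] for p in [(560,117),(635,118),(567,302),(625,299)]]
for P in(L,R):
    P=np.array(P);d=P[:2].mean(0)-P[2:].mean(0);print('posts',P.round(1).tolist(),P.mean(0),np.arctan2(d[1],d[0])-pi/2)
# deck right edge (+x) in w4: white to orange
im=cv2.cvtColor(cv2.imread('pics/w4.png'),cv2.COLOR_BGR2HSV)[:,:,1].astype(int)
E=[]
for v in range(14,185,6):
    row=im[v];u0=int(241+160-v*0.12)
    j=[u for u in range(340,440) if row[u]<70 and row[u+1]>=70]
    if j:E.append(atz(c4,(max(j)+.5,v),93)[:2])
E=np.array(E);vx,vy,x0,y0=cv2.fitLine(E.astype(np.float32),cv2.DIST_HUBER,0,.01,.01).ravel()
n=np.array([vy,-vx]);n*=np.sign(n[0]);r=(E-[x0,y0])@n
print('edge yaw',np.arctan2(abs(vy),vx*np.sign(vy))-pi/2,'rms',np.median(abs(r)),len(E),'dist centre->edge (85)',([x0,y0]-s.x[:2])@n)
E2=[]
for u in range(255,385,8):
    j=[v for v in range(0,25) if im[v,u]>=70 and im[v+1,u]<70]
    if j:E2.append(atz(c4,(u,max(j)+.5),93)[:2])
E2=np.array(E2);print(len(E2))
if len(E2)>4:
    vx,vy,x0,y0=cv2.fitLine(E2.astype(np.float32),cv2.DIST_HUBER,0,.01,.01).ravel();n=np.array([-vy,vx]);n*=np.sign(n[1])
    print('top edge yaw',np.arctan2(vy,vx),'dist(85)',([x0,y0]-s.x[:2])@n)
E
python3 fit2.py
```

```text
[559.364 -42.736 125.273  -1.394] [[-0.4, 2.3], [1.6, 0.2], [-0.6, -0.4], [-1.7, -3.6], [-0.5, -1.2], [1.5, -0.6], [-0.4, 1.9], [0.8, -1.6], [0.3, 1.9], [1.9, 0.6], [-0.2, 1.2], [-1.1, -1.1]]
[0.432 0.481 2.634 0.01 ]
posts [[534.7, -7.5], [568.9, -1.9], [547.7, -84.6], [581.5, -79.3]] [558.16605393 -43.33576082] 0.16411739527154956
posts [[535.1, -7.2], [567.7, -2.9], [554.4, -84.5], [581.4, -79.2]] [559.66850767 -43.44933041] 0.21140122188755028
edge yaw 0.16710591 rms 0.9435150734836446 29 dist centre->edge (85) 85.23466746418835
17
top edge yaw 0.14869943 dist(85) 84.93181102294457
```

```bash
python3 - <<'E'
from h import *
delta([559.3,-43,294],1.731)
E
```

```text
cur [ 500.2 -138.6  318.9] head 1.717 tool shift mm [86.  72.4 24.9] units [0.716 0.603 0.207]
turn z rad -0.014 units -0.018 j6 -0.64  shift after turn, units [0.708 0.613 0.207]
tool z [-1.e-03  7.e-04 -1.e+00]
```

arm_command([
  {"dr": [0, 0, -0.018], "offset": [0, 0, 0], "hand": -1},
  {"dr": [0, 0, 0], "offset": [0.15, 0.13, 0.05], "hand": -1},
  {"dr": [0, 0, 0], "offset": [0.25, 0.22, 0.1], "hand": -1},
  {"dr": [0, 0, 0], "offset": [0.2, 0.17, 0.1], "hand": -1},
  {"dr": [0, 0, 0], "offset": [0.108, 0.093, 0.1], "hand": -1},
  {"dr": [0, 0, 0], "offset": [0, 0, 0.1], "hand": -1},
  {"dr": [0, 0, 0], "offset": [0, 0, 0], "hand": -1},
  {"dr": [0, 0, 0], "offset": [0, 0, 0], "hand": -1},
])

```text
time_s: 8.8
eef_pos: [558.7, -43.8, 265.7]
ee_rot: [-0.0, 0.648, 0.761, -0.0]
force: [-0.5, 0.4, -2.9]
grip_width: 0.156
grip_force: 52.2
```

```bash
python3 - <<'E'
from h import *
delta([559.3,-43,224],1.731)
snap('wrist','w5');a=cv2.imread('pics/w5.png')
c=ld('w5');print(proj(c,[559.3,-43,127]))
snap('side','s5',crop=(230,130,430,280))
E
```

```text
cur [558.7 -43.8 265.7] head 1.731 tool shift mm [ 0.7  0.7 41.7] units [0.006 0.006 0.348]
turn z rad 0.0 units 0.0 j6 -0.45  shift after turn, units [0.006 0.006 0.348]
tool z [-2.e-04 -2.e-04 -1.e+00]
[[256.38139817 179.51517332]]
```

View pics/s5_v.png

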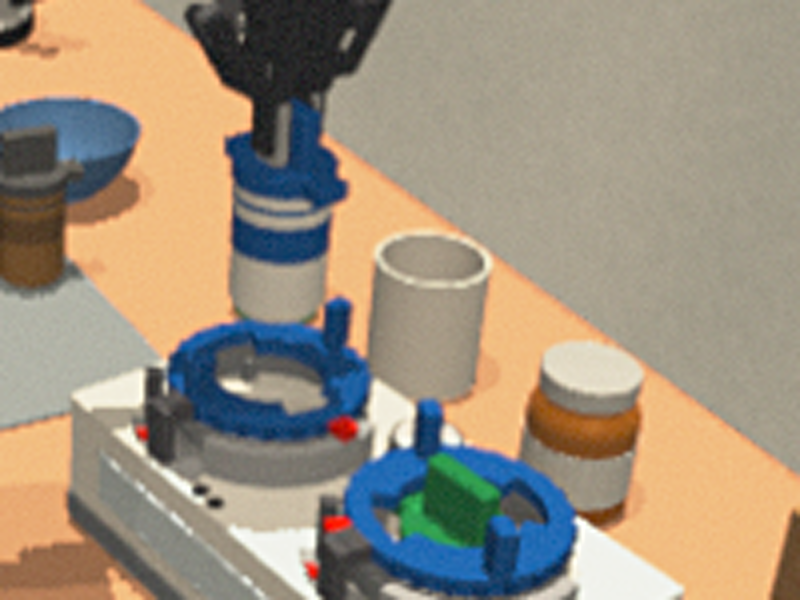

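arm_command([
  {"dr": [0, 0, 0], "offset": [0.006, 0.006, 0.1], "hand": -1},
  {"dr": [0, 0, 0], "offset": [0, 0, 0.1], "hand": -1},
  {"dr": [0, 0, 0], "offset": [0, 0, 0.1], "hand": -1},
  {"dr": [0, 0, 0], "offset": [0, 0, 0.1], "hand": -1},
  {"dr": [0, 0, 0], "offset": [0, 0, 0.05], "hand": -1},
  {"dr": [0, 0, 0], "offset": [0, 0, 0], "hand": -1},
])

```text
time_s: 9.5
eef_pos: [559.1, -42.2, 210.5]
ee_rot: [-0.001, 0.648, 0.762, -0.0]
force: [-0.0, 1.5, -3.1]
grip_width: 0.159
grip_force: 52.2
```

arm_command([
  {"dr": [0, 0, 0], "offset": [0, 0, 0.08], "hand": -1},
  {"dr": [0, 0, 0], "offset": [0, 0, 0.08], "hand": -1},
  {"dr": [0, 0, 0], "offset": [0, 0, 0.08], "hand": -1},
  {"dr": [0, 0, 0], "offset": [0, 0, 0], "hand": -1},
])

```text
time_s: 9.9
eef_pos: [558.7, -42.1, 181.1]
ee_rot: [-0.001, 0.648, 0.762, -0.001]
force: [0.3, -0.2, -4.1]
grip_width: 0.155
grip_force: 52.1
```

```bash
python3 - <<'E'
from h import *
s=ctrl.sense();print(s['force'],s['wrist_torque'])
delta([559.3,-43,120],1.731)
E
```

```text
[ 0.3156097  -0.188389   -4.12679072] [0.07261922 0.07048191 0.03962425]
cur [558.7 -42.1 181.1] head 1.732 tool shift mm [-1.   0.6 61.1] units [-0.009  0.005  0.509]
turn z rad 0.001 units 0.001 j6 -0.45  shift after turn, units [-0.009  0.005  0.509]
tool z [-2.8e-03  8.0e-04 -1.0e+00]
```

arm_command([
  {"dr": [0, 0, 0], "offset": [-0.006, 0.005, 0.08], "hand": -1},
  {"dr": [0, 0, 0], "offset": [0, 0, 0.08], "hand": -1},
  {"dr": [0, 0, 0], "offset": [0, 0, 0.08], "hand": -1},
  {"dr": [0, 0, 0], "offset": [0, 0, 0.05], "hand": -1},
  {"dr": [0, 0, 0], "offset": [0, 0, 0], "hand": -1},
  {"dr": [0, 0, 0], "offset": [0, 0, 0], "hand": -1},
])

```text
time_s: 10.5
eef_pos: [560.2, -43.0, 148.1]
ee_rot: [0.0, 0.648, 0.762, 0.0]
force: [0.1, 0.3, -3.7]
grip_width: 0.155
grip_force: 52.2
```

arm_command([
  {"dr": [0, 0, 0], "offset": [0, 0, 0.04], "hand": -1},
  {"dr": [0, 0, 0], "offset": [0, 0, 0.04], "hand": -1},
  {"dr": [0, 0, 0], "offset": [0, 0, 0.03], "hand": -1},
  {"dr": [0, 0, 0], "offset": [0, 0, 0], "hand": -1},
])

```text
time_s: 10.9
eef_pos: [559.8, -42.8, 134.1]
ee_rot: [-0.001, 0.648, 0.762, -0.0]
force: [-0.4, 0.2, -3.5]
grip_width: 0.159
grip_force: 52.3
```

```bash
python3 - <<'E'
from h import *
s=ctrl.sense();print(s['force'],s['wrist_torque'])
delta([559.3,-43,120],1.731)
E
```

```text
[-0.43817074  0.17824832 -3.49107207] [ 0.02399679 -0.02415384 -0.00904865]
cur [559.8 -42.8 134.1] head 1.732 tool shift mm [-0.1 -0.5 14.1] units [-0.001 -0.004  0.118]
turn z rad 0.001 units 0.001 j6 -0.45  shift after turn, units [-0.001 -0.004  0.118]
tool z [-1.1e-03  3.0e-04 -1.0e+00]
```

Wings are through the collar gaps; now into the key slots and the seat, slowly.

arm_command([
  {"dr": [0, 0, 0], "offset": [0, 0, 0.03], "hand": -1},
  {"dr": [0, 0, 0], "offset": [0, 0, 0.03], "hand": -1},
  {"dr": [0, 0, 0], "offset": [0, 0, 0.02], "hand": -1},
  {"dr": [0, 0, 0], "offset": [0, 0, 0.02], "hand": -1},
  {"dr": [0, 0, 0], "offset": [0, 0, 0], "hand": -1},
  {"dr": [0, 0, 0], "offset": [0, 0, 0], "hand": -1},
])

```text
time_s: 11.5
eef_pos: [560.1, -42.9, 122.9]
ee_rot: [0.0, 0.648, 0.762, 0.0]
force: [1.1, -0.6, -3.2]
grip_width: 0.156
grip_force: 52.3
```

arm_command([
  {"dr": [0, 0, 0], "offset": [0, 0, 0.01], "hand": -1},
  {"dr": [0, 0, 0], "offset": [0, 0, 0.01], "hand": -1},
  {"dr": [0, 0, 0], "offset": [0, 0, 0], "hand": -1},
  {"dr": [0, 0, 0], "offset": [0, 0, 0], "hand": -1},
])

```text
time_s: 11.9
eef_pos: [560.1, -42.9, 120.4]
ee_rot: [-0.0, 0.648, 0.762, -0.0]
force: [0.2, -0.6, -3.4]
grip_width: 0.157
grip_force: 52.3
```

arm_command([
  {"dr": [0, 0, 0], "offset": [0, 0, 0.01], "hand": -1},
  {"dr": [0, 0, 0], "offset": [0, 0, 0], "hand": -1},
  {"dr": [0, 0, 0], "offset": [0, 0, 0], "hand": -1},
])

```text
time_s: 12.2
eef_pos: [560.1, -42.9, 119.2]
ee_rot: [0.0, 0.648, 0.762, 0.0]
force: [-0.3, 0.5, -3.2]
grip_width: 0.155
grip_force: 52.3
```

arm_command([
  {"dr": [0, 0, 0], "offset": [0, 0, 0.005], "hand": -1},
  {"dr": [0, 0, 0], "offset": [0, 0, 0], "hand": -1},
  {"dr": [0, 0, 0], "offset": [0, 0, 0], "hand": -1},
])

```text
time_s: 12.5
eef_pos: [560.1, -42.9, 118.6]
ee_rot: [-0.0, 0.648, 0.762, 0.0]
force: [0.0, -0.6, -4.0]
grip_width: 0.153
grip_force: 52.3
```

arm_command([
  {"dr": [0, 0, 0], "offset": [0, 0, 0.01], "hand": -1},
  {"dr": [0, 0, 0], "offset": [0, 0, 0], "hand": -1},
  {"dr": [0, 0, 0], "offset": [0, 0, 0], "hand": -1},
])

```text
time_s: 12.8
eef_pos: [560.1, -42.9, 117.4]
ee_rot: [-0.0, 0.648, 0.762, -0.0]
force: [0.7, -0.1, -3.1]
grip_width: 0.158
grip_force: 52.3
```

arm_command([
  {"dr": [0, 0, 0], "offset": [0, 0, 0.006], "hand": -1},
  {"dr": [0, 0, 0], "offset": [0, 0, 0], "hand": -1},
  {"dr": [0, 0, 0], "offset": [0, 0, 0], "hand": -1},
])

```text
time_s: 13.1
eef_pos: [560.1, -42.9, 116.7]
ee_rot: [0.0, 0.648, 0.762, -0.0]
force: [-0.7, 0.3, -3.4]
grip_width: 0.156
grip_force: 52.3
```

arm_command([
  {"dr": [0, 0, 0], "offset": [0, 0, 0.008], "hand": -1},
  {"dr": [0, 0, 0], "offset": [0, 0, 0], "hand": -1},
  {"dr": [0, 0, 0], "offset": [0, 0, 0], "hand": -1},
])

```text
time_s: 13.4
eef_pos: [560.1, -42.9, 115.7]
ee_rot: [-0.0, 0.648, 0.762, -0.0]
force: [-0.0, 0.4, -3.3]
grip_width: 0.152
grip_force: 52.5
```

arm_command([
  {"dr": [0, 0, 0], "offset": [0, 0, 0.008], "hand": -1},
  {"dr": [0, 0, 0], "offset": [0, 0, 0], "hand": -1},
  {"dr": [0, 0, 0], "offset": [0, 0, 0], "hand": -1},
])

```text
time_s: 13.7
eef_pos: [560.3, -42.9, 115.3]
ee_rot: [0.0, 0.648, 0.762, 0.0]
force: [-1.6, 0.2, 3.9]
grip_width: 0.154
grip_force: 53.4
```

arm_command([
  {"dr": [0, 0, 0], "offset": [0, 0, -0.004], "hand": -0.55},
  {"dr": [0, 0, 0], "offset": [0, 0, 0], "hand": -0.45},
  {"dr": [0, 0, 0], "offset": [0, 0, 0], "hand": -0.45},
  {"dr": [0, 0, 0], "offset": [0, 0, 0], "hand": -0.45},
])

```text
time_s: 14.1
eef_pos: [560.1, -42.9, 115.1]
ee_rot: [-0.0, 0.648, 0.762, 0.0]
force: [-0.0, -0.5, -0.0]
grip_width: 0.275
grip_force: 0.0
```

```bash
python3 - <<'E'
from h import *
s=ctrl.sense();print(s['force'],s['wrist_torque'],s['grip_width']*85)
cx,cy=559.5,-43
for ph in(-1.394,):
    a=ph-np.pi/2;ex,ey=cx+53*np.cos(a),cy+53*np.sin(a);print('ear',ex,ey,'head out',a%(2*np.pi))
delta([ex,ey,230],a)
E
```

```text
[-0.02541063 -0.47089706 -0.00582407] [ 0.01683508  0.01860388 -0.03539824] 23.368121664588312
ear 507.3261536539792 -52.32146755944652 head out 3.3183889803846895
cur [560.1 -42.9 115.1] head 1.732 tool shift mm [  -0.8  -53.6 -114.9] units [-0.007 -0.447 -0.957]
turn z rad -1.587 units -2.02 j6 -0.45  shift after turn, units [ 0.447  0.    -0.957]
tool z [-0.  0. -1.]
```

arm_command([
  {"dr": [0, 0, 0], "offset": [0, 0, -0.06], "hand": -0.45},
  {"dr": [0, 0, 0], "offset": [0, 0, -0.15], "hand": -0.45},
  {"dr": [0, 0, 0], "offset": [0, 0, -0.25], "hand": -0.45},
  {"dr": [0, 0, 0], "offset": [0, 0, -0.3], "hand": -0.45},
  {"dr": [0, 0, 0], "offset": [0, 0, -0.2], "hand": -0.2},
  {"dr": [0, 0, -0.18], "offset": [0, 0, 0], "hand": -0.2},
  {"dr": [0, 0, -0.18], "offset": [0, 0, 0], "hand": -0.2},
  {"dr": [0, 0, -0.18], "offset": [0, 0, 0], "hand": -0.2},
])

```text
time_s: 14.9
eef_pos: [560.1, -42.9, 231.2]
ee_rot: [0.0, 0.471, 0.882, 0.0]
force: [0.2, -0.1, 0.5]
grip_width: 0.402
grip_force: 0.0
```

arm_command([
  {"dr": [0, 0, -0.18], "offset": [0, 0, 0], "hand": -0.2},
  {"dr": [0, 0, -0.18], "offset": [0, 0, 0], "hand": -0.2},
  {"dr": [0, 0, -0.18], "offset": [0, 0, 0], "hand": -0.2},
  {"dr": [0, 0, -0.18], "offset": [0, 0, 0], "hand": -0.2},
  {"dr": [0, 0, -0.18], "offset": [0, 0, 0], "hand": -0.2},
  {"dr": [0, 0, -0.18], "offset": [0, 0, 0], "hand": -0.2},
  {"dr": [0, 0, -0.18], "offset": [0, 0, 0], "hand": -0.2},
  {"dr": [0, 0, -0.18], "offset": [0, 0, 0], "hand": -0.2},
])

```text
time_s: 15.7
eef_pos: [560.1, -42.9, 231.0]
ee_rot: [0.0, -0.075, 0.997, -0.0]
force: [1.0, -0.2, -0.1]
grip_width: 0.399
grip_force: 0.0
```

arm_command([
  {"dr": [0, 0, 0], "offset": [0.15, 0, 0], "hand": -0.2},
  {"dr": [0, 0, 0], "offset": [0.2, 0, 0], "hand": -0.2},
  {"dr": [0, 0, 0], "offset": [0.1, 0, 0], "hand": -0.2},
  {"dr": [0, 0, 0], "offset": [0, 0, 0], "hand": -0.2},
  {"dr": [0, 0, 0], "offset": [0, 0, 0], "hand": -0.2},
])

```text
time_s: 16.2
eef_pos: [507.1, -50.8, 231.0]
ee_rot: [0.0, -0.072, 0.997, -0.0]
force: [0.1, 1.1, 0.3]
grip_width: 0.4
grip_force: 0.0
```

```bash
python3 - <<'E'
from h import *
c3,c4=ld('w3'),ld('w4')
f3=lambda p:np.array([175,6])+(np.array(p,float)+.5)/2.5-.5
f4=lambda p:np.array([241,6])+(np.array(p,float)-[400,0]+.5)/2.5-.5
# ear_a outer-top blob centre, ear_b
for a,b in[((63,219),(484,219)),((349,205),(752,203))]:
    print(tri([(c3,f3(a)),(c4,f4(b))]), atz(c3,f3(a),155).round(1),atz(c4,f4(b),155).round(1))
delta([507.3,-52.3,220],3.318)
snap('wrist','w6')
E
```

```text
(array([506.80740971, -53.59207857, 148.33189392]), [np.float64(0.2), np.float64(0.2)]) [508.  -53.2 155. ] [506.4 -53.8 155. ]
(array([611.28424358, -33.11896933, 152.42970771]), [np.float64(0.4), np.float64(0.4)]) [610.9 -33.6 155. ] [610.2 -33.  155. ]
cur [507.1 -50.8 231. ] head -2.997 tool shift mm [ 0.1 -1.5 11. ] units [ 0.001 -0.013  0.092]
turn z rad -0.031 units -0.04 j6 -2.05  shift after turn, units [ 0.001 -0.013  0.092]
tool z [ 1.e-03 -3.e-04 -1.e+00]
```

View pics/w6_v.png

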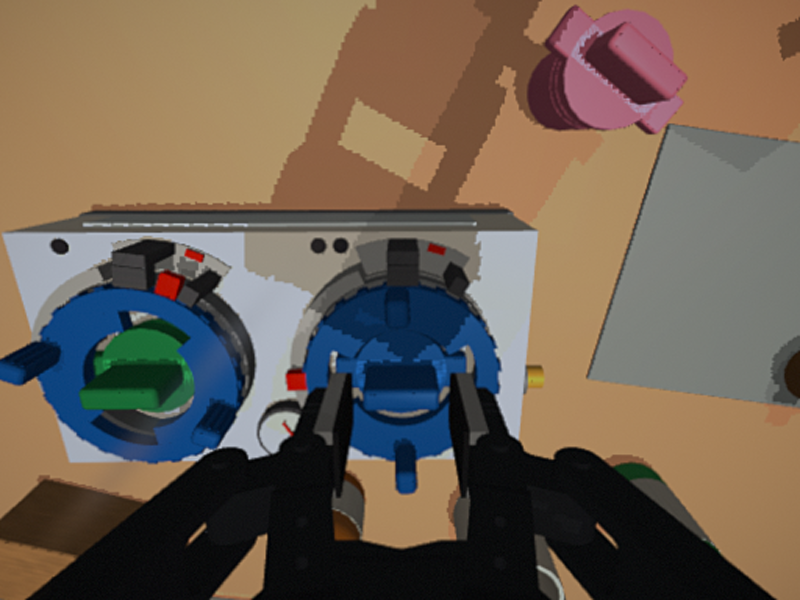

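arm_command([
  {"dr": [0, 0, -0.06], "offset": [0, 0, 0.1], "hand": -0.2},
  {"dr": [0, 0, 0], "offset": [0, -0.02, 0.2], "hand": -0.2},
  {"dr": [0, 0, 0], "offset": [0, 0, 0.2], "hand": -0.2},
  {"dr": [0, 0, 0], "offset": [0, 0, 0], "hand": -0.2},
  {"dr": [0, 0, 0], "offset": [0, 0, 0], "hand": -0.2},
])

```text
time_s: 16.75
eef_pos: [507.7, -53.1, 171.0]
ee_rot: [0.0, -0.096, 0.995, -0.0]
force: [0.1, 0.9, 0.2]
grip_width: 0.404
grip_force: 0.0
```

```bash
python3 - <<'E'
from h import *
delta([507.3,-53.3,134],3.334)
E
```

```text
cur [507.7 -53.1 171. ] head -2.949 tool shift mm [ 0.5 -0.2 37. ] units [ 0.004 -0.001  0.308]
turn z rad 0.0 units 0.0 j6 -2.1  shift after turn, units [ 0.004 -0.001  0.308]
tool z [ 2.e-04 -0.e+00 -1.e+00]
```

arm_command([
  {"dr": [0, 0, 0], "offset": [0.004, 0, 0.15], "hand": -0.2},
  {"dr": [0, 0, 0], "offset": [0, 0, 0.15], "hand": -0.2},
  {"dr": [0, 0, 0], "offset": [0, 0, 0], "hand": -0.2},
  {"dr": [0, 0, 0], "offset": [0, 0, 0], "hand": -0.4},
  {"dr": [0, 0, 0], "offset": [0, 0, 0], "hand": -0.6},
  {"dr": [0, 0, 0], "offset": [0, 0, 0], "hand": -1},
  {"dr": [0, 0, 0], "offset": [0, 0, 0], "hand": -1},
  {"dr": [0, 0, 0], "offset": [0, 0, 0], "hand": -1},
], grip_force=25)

```text
time_s: 17.55
eef_pos: [507.2, -53.1, 135.2]
ee_rot: [0.001, -0.096, 0.995, -0.0]
force: [1.1, 2.1, 3.1]
grip_width: 0.131
grip_force: 28.3
```

```bash
python3 - <<'E'
from h import *
s=ctrl.sense();print(s['force'],s['wrist_torque'],s['grip_width']*85,s['grip_force'])
delta([507.3,-53.3,134],3.334)
# row for rotating about bay axis by 0.1 rad clockwise: tool at radius r along tool x, turn +z
r=53
for a in(.1,.05,.02):
    # shift applied in axes 'as they then stand' (before turn): tool x outward, tool y?
    R=rot();x=R.apply([1,0,0]);y=R.apply([0,1,0]);print('y',y.round(2))
    # clockwise: heading decreases by a
    c=np.array([-r,0]);h=np.arctan2(x[1],x[0]);p=r*np.array([np.cos(h),np.sin(h)]);q=r*np.array([np.cos(h-a),np.sin(h-a)])
    d=R.inv().apply(np.r_[q-p,0]);print(a,'turn u',a/(np.pi/4),'shift before-turn axes',d/120)
E
```

```text
[1.10965769 2.13407    3.11679961] [ 0.3249627  -0.27894302  0.10767162] 11.176236632592214 28.266646564006805
cur [507.2 -53.1 135.2] head -2.949 tool shift mm [-0.1 -0.2  1.2] units [-0.001 -0.002  0.01 ]
turn z rad 0.0 units 0.0 j6 -2.1  shift after turn, units [-0.001 -0.002  0.01 ]
tool z [ 1.8e-03 -3.0e-04 -1.0e+00]
y [-0.19  0.98 -0.  ]
0.1 turn u 0.12732395447351627 shift before-turn axes [-2.20649056e-03  4.40930869e-02 -2.22927838e-05]
y [-0.19  0.98 -0.  ]
0.05 turn u 0.06366197723675814 shift before-turn axes [-5.51967548e-04  2.20741298e-02 -1.20882101e-05]
y [-0.19  0.98 -0.  ]
0.02 turn u 0.025464790894703257 shift before-turn axes [-8.83302644e-05  8.83274301e-03 -5.05949131e-06]
```

arm_command([
  {"dr": [0, 0, 0.064], "offset": [-0.0006, 0.0221, -0.005], "hand": -1},
  {"dr": [0, 0, 0.127], "offset": [-0.0022, 0.0441, 0], "hand": -1},
  {"dr": [0, 0, 0.127], "offset": [-0.0022, 0.0441, 0], "hand": -1},
  {"dr": [0, 0, 0], "offset": [0, 0, 0], "hand": -1},
])

```text
time_s: 17.95
eef_pos: [506.2, -39.8, 135.5]
ee_rot: [0.001, 0.029, 1.0, -0.0]
force: [1.4, 1.6, 4.0]
grip_width: 0.133
grip_force: 28.2
```

```bash
cat > st.py <<'E'
from h import *
s=ctrl.sense();R=rot();x=R.apply([1,0,0]);h=np.arctan2(x[1],x[0])
p=s['eef_pos'][:2]-np.array([559.3,-43.1]);b=np.arctan2(p[1],p[0])
q=lambda v:round((-2.949-v+.5)%(2*np.pi)-.5,3)
print('t',s['time_s'],'q(tool)',q(h),'q(bearing)',q(b),'r',np.hypot(*p).round(1),'z',round(s['eef_pos'][2],1),'F tool',R.inv().apply(s['force']).round(1),'T tool',R.inv().apply(s['wrist_torque']).round(2),'w',round(s['grip_width']*85,1),'gf',round(s['grip_force'],1),'tz',R.apply([0,0,1]).round(3))
E
python3 st.py
```

```text
t 17.95 q(tool) 0.251 q(bearing) 0.254 r 53.2 z 135.5 F tool [-1.3  1.6 -4. ] T tool [-0.33 -0.32  0.09] w 11.3 gf 28.2 tz [ 0.001 -0.    -1.   ]
```

arm_command([
  {"dr": [0, 0, 0.127], "offset": [-0.0022, 0.0441, -0.002], "hand": -1},
  {"dr": [0, 0, 0.127], "offset": [-0.0022, 0.0441, 0], "hand": -1},
  {"dr": [0, 0, 0.127], "offset": [-0.0022, 0.0441, 0], "hand": -1},
  {"dr": [0, 0, 0.127], "offset": [-0.0022, 0.0441, 0], "hand": -1},
  {"dr": [0, 0, 0.127], "offset": [-0.0022, 0.0441, 0], "hand": -1},
  {"dr": [0, 0, 0.127], "offset": [-0.0022, 0.0441, 0], "hand": -1},
  {"dr": [0, 0, 0.127], "offset": [-0.0022, 0.0441, 0], "hand": -1},
  {"dr": [0, 0, 0], "offset": [0, 0, 0], "hand": -1},
])

```text
time_s: 18.75
eef_pos: [520.4, -7.0, 135.4]
ee_rot: [0.0, 0.368, 0.93, -0.0]
force: [1.5, -3.2, 3.5]
grip_width: 0.134
grip_force: 28.3
```

```bash
python3 st.py; python3 - <<'E'
from h import *
snap('wrist','w7')
c=ld('w7');a=cv2.imread('pics/w7.png')
print(proj(c,[559.3,-43.1,127]),proj(c,[496,-50,127]))
E
```

```text
t 18.75 q(tool) 0.947 q(bearing) 0.941 r 53.0 z 135.4 F tool [-3.3 -1.3 -3.5] T tool [ 0.21 -0.42  0.27] w 11.4 gf 28.3 tz [ 0.    -0.001 -1.   ]
[[256.65578225 316.53458264]] [[175.75443908 260.44851616]]
```

View pics/w7_v.png

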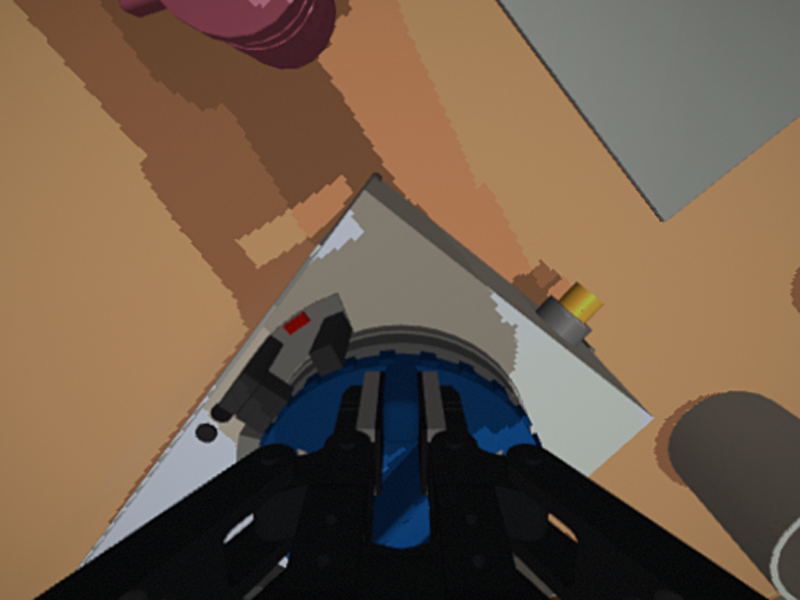

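arm_command([
  {"dr": [0, 0, 0.127], "offset": [-0.0022, 0.0441, 0], "hand": -1},
  {"dr": [0, 0, 0.127], "offset": [-0.0022, 0.0441, 0], "hand": -1},
  {"dr": [0, 0, 0.127], "offset": [-0.0022, 0.0441, 0], "hand": -1},
  {"dr": [0, 0, 0.0382], "offset": [-0.0002, 0.0133, 0], "hand": -1},
  {"dr": [0, 0, 0], "offset": [0, 0, 0], "hand": -1},
  {"dr": [0, 0, 0], "offset": [0, 0, 0], "hand": -1},
])

```text
time_s: 19.4
eef_pos: [533.8, 3.1, 135.3]
ee_rot: [0.0, 0.515, 0.857, -0.001]
force: [-1.9, -5.8, 4.0]
grip_width: 0.137
grip_force: 28.2
```

```bash
python3 st.py
```

```text
t 19.4 q(tool) 1.274 q(bearing) 1.259 r 52.8 z 135.3 F tool [-4.2 -4.4 -4. ] T tool [ 0.72 -0.77  0.15] w 11.6 gf 28.2 tz [-0.001 -0.001 -1.   ]
```

arm_command([
  {"dr": [0, 0, 0.0382], "offset": [-0.0002, 0.0133, 0], "hand": -1},
  {"dr": [0, 0, 0.0382], "offset": [-0.0002, 0.0133, 0], "hand": -1},
  {"dr": [0, 0, 0], "offset": [0, 0, 0], "hand": -1},
])

```text
time_s: 19.7
eef_pos: [536.6, 4.5, 135.2]
ee_rot: [-0.0, 0.541, 0.841, -0.001]
force: [-1.3, -6.3, 4.0]
grip_width: 0.131
grip_force: 28.3
```

```bash
python3 st.py
```

```text
t 19.7 q(tool) 1.335 q(bearing) 1.318 r 52.8 z 135.2 F tool [-5.2 -3.9 -4. ] T tool [ 0.69 -0.82  0.14] w 11.1 gf 28.3 tz [-0.001 -0.001 -1.   ]
```

arm_command([
  {"dr": [0, 0, 0.0382], "offset": [0.0002, 0.0133, 0], "hand": -1},
  {"dr": [0, 0, 0], "offset": [0, 0, 0], "hand": -1},
  {"dr": [0, 0, 0.0382], "offset": [0.0002, 0.0133, 0], "hand": -1},
  {"dr": [0, 0, 0], "offset": [0, 0, 0], "hand": -1},
  {"dr": [0, 0, 0], "offset": [0, 0, 0], "hand": -1},
])

```text
time_s: 20.2
eef_pos: [539.1, 5.6, 135.2]
ee_rot: [-0.0, 0.565, 0.825, -0.001]
force: [-4.6, -7.2, 4.5]
grip_width: 0.134
grip_force: 28.3
```

```bash
python3 st.py
```

```text
t 20.2 q(tool) 1.394 q(bearing) 1.371 r 52.7 z 135.2 F tool [-5.1 -6.9 -4.5] T tool [ 1.06 -0.89 -0.08] w 11.4 gf 28.3 tz [-0.002 -0.002 -1.   ]
```

arm_command([
  {"dr": [0, 0, 0.0382], "offset": [0.0002, 0.0133, 0], "hand": -1},
  {"dr": [0, 0, 0], "offset": [0, 0, 0], "hand": -1},
  {"dr": [0, 0, 0], "offset": [0, 0, 0], "hand": -1},
])

```text
time_s: 20.5
eef_pos: [539.7, 5.8, 134.9]
ee_rot: [-0.001, 0.577, 0.817, -0.002]
force: [-8.3, -10.0, 4.2]
grip_width: 0.135
grip_force: 30.2
```

```bash
python3 st.py
```

```text
t 20.5 q(tool) 1.423 q(bearing) 1.382 r 52.7 z 134.9 F tool [ -6.7 -11.2  -4.2] T tool [ 1.83 -1.17 -0.47] w 11.5 gf 30.2 tz [-0.005 -0.003 -1.   ]
```

arm_command([
  {"dr": [0, 0, -0.025], "offset": [0, -0.0088, 0], "hand": -1},
  {"dr": [0, 0, 0], "offset": [0, 0, 0], "hand": -1},
  {"dr": [0, 0, 0], "offset": [0, 0, 0], "hand": -1},
], grip_force=60)

```text
time_s: 20.8
eef_pos: [539.5, 5.7, 135.2]
ee_rot: [-0.0, 0.569, 0.822, -0.001]
force: [-5.0, -8.1, 3.5]
grip_width: 0.123
grip_force: 62.2
```

```bash
python3 st.py
```

```text
t 20.8 q(tool) 1.404 q(bearing) 1.378 r 52.6 z 135.2 F tool [-5.9 -7.5 -3.4] T tool [ 1.19 -1.04 -0.17] w 10.4 gf 62.2 tz [-0.002 -0.002 -1.   ]
```

arm_command([
  {"dr": [0, 0, 0], "offset": [0, 0, 0.015], "hand": -1},
  {"dr": [0, 0, 0], "offset": [0, 0, 0.01], "hand": -1},
  {"dr": [0, 0, 0], "offset": [0, 0, 0], "hand": -1},
  {"dr": [0, 0, 0], "offset": [0, 0, 0], "hand": -1},
])

```text
time_s: 21.2
eef_pos: [539.6, 5.8, 132.9]
ee_rot: [-0.0, 0.569, 0.822, -0.001]
force: [-6.3, -7.9, 10.0]
grip_width: 0.126
grip_force: 63.0
```

```bash
python3 st.py
```

```text
t 21.2 q(tool) 1.404 q(bearing) 1.38 r 52.7 z 132.9 F tool [ -5.2  -8.7 -10. ] T tool [ 1.47 -0.83 -0.11] w 10.8 gf 63.0 tz [-0.001 -0.002 -1.   ]
```

arm_command([
  {"dr": [0, 0, 0], "offset": [0, 0, 0.015], "hand": -1},
  {"dr": [0, 0, 0], "offset": [0, 0, 0.015], "hand": -1},
  {"dr": [0, 0, 0], "offset": [0, 0, 0], "hand": -1},
  {"dr": [0, 0, 0], "offset": [0, 0, 0], "hand": -1},
])

```text
time_s: 21.6
eef_pos: [539.9, 6.0, 129.5]
ee_rot: [0.0, 0.57, 0.822, -0.001]
force: [-5.7, -5.6, 10.9]
grip_width: 0.123
grip_force: 63.1
```

```bash
python3 st.py
```

```text
t 21.6 q(tool) 1.405 q(bearing) 1.388 r 52.7 z 129.5 F tool [ -3.3  -7.3 -10.9] T tool [ 1.26 -0.69  0.05] w 10.5 gf 63.1 tz [-0.    -0.001 -1.   ]
```

arm_command([
  {"dr": [0, 0, 0], "offset": [0, 0, 0.015], "hand": -1},
  {"dr": [0, 0, 0], "offset": [0, 0, 0], "hand": -1},
  {"dr": [0, 0, 0], "offset": [0, 0, 0], "hand": -1},
])

```text
time_s: 21.9
eef_pos: [540.2, 6.1, 128.5]
ee_rot: [0.001, 0.57, 0.822, -0.0]
force: [-7.3, -5.0, 17.0]
grip_width: 0.126
grip_force: 63.9
```

```bash
python3 st.py
```

```text
t 21.9 q(tool) 1.405 q(bearing) 1.393 r 52.8 z 128.5 F tool [ -2.1  -8.6 -17. ] T tool [ 1.5  -0.49  0.22] w 10.7 gf 63.9 tz [ 0.001 -0.001 -1.   ]
```

arm_command([
  {"dr": [0, 0, 0.0382], "offset": [0, 0.0133, 0], "hand": -1},
  {"dr": [0, 0, 0.0382], "offset": [0, 0.0133, 0], "hand": -1},
  {"dr": [0, 0, 0], "offset": [0, 0, 0], "hand": -1},
])

```text
time_s: 22.2
eef_pos: [543.2, 7.1, 128.5]
ee_rot: [0.001, 0.594, 0.804, -0.001]
force: [-8.1, -4.3, 17.8]
grip_width: 0.12
grip_force: 64.0
```

```bash
python3 st.py
```

```text
t 22.2 q(tool) 1.466 q(bearing) 1.453 r 52.8 z 128.5 F tool [ -1.7  -9.  -17.8] T tool [ 1.54 -0.64  0.22] w 10.2 gf 64.0 tz [ 0.    -0.002 -1.   ]
```

Passing under the nose with steady force. Continue.

arm_command([
  {"dr": [0, 0, 0.0637], "offset": [-0.0005, 0.0221, 0], "hand": -1},
  {"dr": [0, 0, 0.0637], "offset": [-0.0005, 0.0221, 0], "hand": -1},
  {"dr": [0, 0, 0.0637], "offset": [-0.0005, 0.0221, 0], "hand": -1},
  {"dr": [0, 0, 0.0637], "offset": [-0.0005, 0.0221, 0], "hand": -1},
  {"dr": [0, 0, 0], "offset": [0, 0, 0], "hand": -1},
])

```text
time_s: 22.7
eef_pos: [553.6, 9.2, 128.4]
ee_rot: [0.001, 0.672, 0.741, -0.001]
force: [-7.2, -3.9, 17.0]
grip_width: 0.121
grip_force: 63.9
```

```bash
python3 st.py
```

```text
t 22.7 q(tool) 1.666 q(bearing) 1.654 r 52.6 z 128.4 F tool [ -3.2  -7.5 -17. ] T tool [ 1.39 -0.98  0.28] w 10.3 gf 63.9 tz [ 0.    -0.002 -1.   ]
```

arm_command([
  {"dr": [0, 0, 0.0637], "offset": [-0.0005, 0.0221, 0], "hand": -1},
  {"dr": [0, 0, 0.0637], "offset": [-0.0005, 0.0221, 0], "hand": -1},
  {"dr": [0, 0, 0.0637], "offset": [-0.0005, 0.0221, 0], "hand": -1},
  {"dr": [0, 0, 0], "offset": [0, 0, 0], "hand": -1},
])

```text
time_s: 23.1
eef_pos: [561.4, 9.2, 128.4]
ee_rot: [0.0, 0.726, 0.688, -0.001]
force: [-7.8, -5.7, 17.2]
grip_width: 0.125
grip_force: 63.9
```

```bash
python3 st.py
```

```text
t 23.1 q(tool) 1.817 q(bearing) 1.803 r 52.4 z 128.4 F tool [ -6.1  -7.5 -17.2] T tool [ 1.43 -1.18  0.28] w 10.7 gf 63.9 tz [-0.    -0.002 -1.   ]
```

arm_command([
  {"dr": [0, 0, 0.0382], "offset": [0.002, 0.0133, 0], "hand": -1},
  {"dr": [0, 0, 0.0382], "offset": [0.001, 0.0133, 0], "hand": -1},
  {"dr": [0, 0, 0.0255], "offset": [0, 0.0088, 0], "hand": -1},
  {"dr": [0, 0, 0], "offset": [0, 0, 0], "hand": -1},
])

```text
time_s: 23.5
eef_pos: [565.3, 8.9, 128.4]
ee_rot: [0.001, 0.752, 0.659, -0.001]
force: [-9.0, -7.4, 17.0]
grip_width: 0.121
grip_force: 63.9
```

```bash
python3 st.py
```

```text
t 23.5 q(tool) 1.896 q(bearing) 1.879 r 52.3 z 128.4 F tool [ -8.5  -8.  -16.9] T tool [ 1.43 -1.64  0.22] w 10.3 gf 63.9 tz [-0.001 -0.002 -1.   ]
```

arm_command([
  {"dr": [0, 0, 0.0382], "offset": [0, 0.0133, 0], "hand": -1},
  {"dr": [0, 0, 0], "offset": [0, 0, 0], "hand": -1},
  {"dr": [0, 0, 0], "offset": [0, 0, 0], "hand": -1},
])

```text
time_s: 23.8
eef_pos: [566.9, 8.7, 128.4]
ee_rot: [0.001, 0.762, 0.648, -0.001]
force: [-9.0, -7.9, 17.5]
grip_width: 0.123
grip_force: 63.9
```

```bash
python3 st.py
```

```text
t 23.8 q(tool) 1.925 q(bearing) 1.909 r 52.3 z 128.4 F tool [ -9.3  -7.6 -17.5] T tool [ 1.42 -1.72  0.23] w 10.5 gf 63.9 tz [-0.001 -0.002 -1.   ]
```

arm_command([
  {"dr": [0, 0, 0.0255], "offset": [-0.006, 0.0088, 0], "hand": -1},
  {"dr": [0, 0, 0], "offset": [0, 0, 0], "hand": -1},
  {"dr": [0, 0, 0], "offset": [0, 0, 0], "hand": -1},
])

```text
time_s: 24.1
eef_pos: [567.7, 8.4, 128.4]
ee_rot: [0.0, 0.768, 0.64, -0.001]
force: [-9.8, -4.2, 17.8]
grip_width: 0.127
grip_force: 64.0
```

```bash
python3 st.py
```

```text
t 24.1 q(tool) 1.945 q(bearing) 1.924 r 52.2 z 128.4 F tool [ -5.9  -8.9 -17.8] T tool [ 1.58 -1.2   0.14] w 10.8 gf 64.0 tz [-0.001 -0.001 -1.   ]
```

arm_command([
  {"dr": [0, 0, 0.0255], "offset": [-0.002, 0.0088, 0], "hand": -1},
  {"dr": [0, 0, 0], "offset": [0, 0, 0], "hand": -1},
  {"dr": [0, 0, 0], "offset": [0, 0, 0], "hand": -1},
])

```text
time_s: 24.4
eef_pos: [568.0, 8.3, 128.4]
ee_rot: [-0.001, 0.774, 0.633, -0.001]
force: [-12.8, -2.4, 19.5]
grip_width: 0.124
grip_force: 64.3
```

```bash
python3 st.py
```

```text
t 24.4 q(tool) 1.964 q(bearing) 1.932 r 52.1 z 128.4 F tool [ -4.9 -12.2 -19.5] T tool [ 2.12 -1.2  -0.22] w 10.5 gf 64.3 tz [-0.003 -0.001 -1.   ]
```

arm_command([
  {"dr": [0, 0, -0.025], "offset": [0, -0.0088, 0], "hand": -1},
  {"dr": [0, 0, 0], "offset": [0, 0, -0.025], "hand": -1},
  {"dr": [0, 0, 0], "offset": [0, 0, -0.025], "hand": -1},
  {"dr": [0, 0, 0], "offset": [0, 0, -0.013], "hand": -1},
  {"dr": [0, 0, 0], "offset": [0, 0, 0], "hand": -1},
  {"dr": [0, 0, 0], "offset": [0, 0, 0], "hand": -1},
])

```text
time_s: 25.0
eef_pos: [567.6, 8.3, 134.4]
ee_rot: [-0.0, 0.769, 0.64, -0.001]
force: [-4.3, -6.1, 4.2]
grip_width: 0.122
grip_force: 62.2
```

```bash
python3 st.py
```

```text
t 25.0 q(tool) 1.946 q(bearing) 1.923 r 52.0 z 134.4 F tool [-6.8 -3.1 -4.1] T tool [ 0.61 -0.96  0.15] w 10.4 gf 62.2 tz [-0.002 -0.001 -1.   ]
```

Sprung up. Open the fingers (about 30 mm) and rise.

arm_command([
  {"dr": [0, 0, 0], "offset": [0, 0, -0.005], "hand": -0.7},
  {"dr": [0, 0, 0], "offset": [0, 0, 0], "hand": -0.4},
  {"dr": [0, 0, 0], "offset": [0, 0, 0], "hand": -0.3},
  {"dr": [0, 0, 0], "offset": [0, 0, 0], "hand": -0.3},
  {"dr": [0, 0, 0], "offset": [0, 0, -0.1], "hand": -0.3},
  {"dr": [0, 0, 0], "offset": [0, 0, -0.2], "hand": -0.3},
  {"dr": [0, 0, 0], "offset": [0, 0, -0.3], "hand": -0.3},
  {"dr": [0, 0, 0], "offset": [0, 0, -0.3], "hand": -0.3},
])

```text
time_s: 25.8
eef_pos: [568.1, 9.1, 245.1]
ee_rot: [0.0, 0.769, 0.639, 0.0]
force: [1.3, -0.5, 0.7]
grip_width: 0.351
grip_force: 0.0
```

arm_command([
  {"dr": [0, 0, 0], "offset": [0.3, 0, -0.2], "hand": -0.3},
  {"dr": [0, 0, 0], "offset": [0.3, 0, 0], "hand": -0.3},
  {"dr": [0, 0, 0], "offset": [0.3, 0, 0], "hand": -0.3},
  {"dr": [0, 0, 0], "offset": [0, 0, 0], "hand": -0.3},
  {"dr": [0, 0, 0], "offset": [0, 0, 0], "hand": -0.3},
])

```text
time_s: 26.3
eef_pos: [588.1, 115.5, 267.6]
ee_rot: [0.0, 0.769, 0.639, 0.0]
force: [0.6, 0.3, -0.4]
grip_width: 0.354
grip_force: 0.0
```

```bash
python3 st.py; python3 - <<'E'
from h import *
snap('side','s8',crop=(230,190,390,310));snap('top','t8',crop=(280,110,440,230))
a=cv2.imread('pics/s8_v.png');b=cv2.imread('pics/t8_v.png')
cv2.imwrite('pics/c8.png',np.hstack([cv2.resize(a,(400,300)),cv2.resize(b,(400,300))]))
E
```

```text
t 26.3 q(tool) 1.947 q(bearing) 1.943 r 161.2 z 267.6 F tool [0.4 0.5 0.4] T tool [ 0.01 -0.06  0.05] w 30.1 gf 0.0 tz [ 0. -0. -1.]
```

View pics/c8.png

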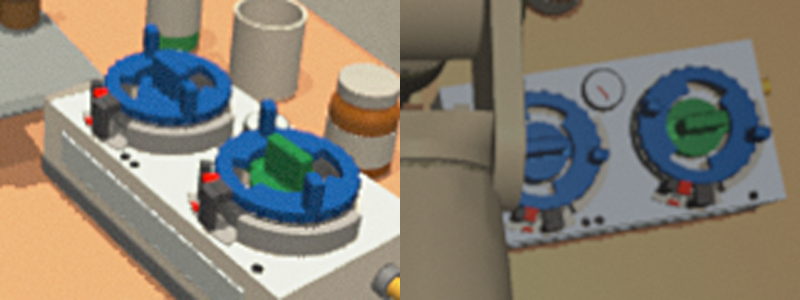

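The side view shows the collar up with its red tab past the nose, matching the locked bay. The top view shows the tab at the red mark. The gripper touches nothing.

```bash
python3 -c "
from rig import ctrl
print(ctrl.finish_job())"
```

```text
the job is handed in; nothing more can be done
None
```

The fresh cartridge is seated in the second-stage bay and the collar is turned to its stop, sprung up and looking locked like the other bay; the job was handed in at about 26 s, and no verdict came back.

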